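# Roll a sleeve up the tester's ramp and hold it on the contact

## Robot

A 6-joint arm with a two-finger parallel gripper is mounted at the origin on the work surface. World frame = base frame: x ahead of the robot, y to its left, z up, the work surface at z = 0. Lengths are in mm, angles in rad, forces in N, time in s.
With the tool pointing down it reaches from about 300 to 875 mm from the base axis. Payload 6.4 kg.
Tool frame: the origin (TCP) lies midway between the tips of the shut fingers; the grasp point (between the pads) lies 19 mm behind it; y points along the fingers, z is the direction in which the jaws open and shut, and the axes are right-handed (so a half turn about y gives the same grasp; the last joint's range is limited). The gripper opens to 85 mm and grips with 20 to 120 N. Pads are 22 mm wide; open, the fingers measure 114 mm over their backs; the gripper's body (76 mm by 85 mm) begins 54 mm behind the grasp point. The pads swing forward as they close: fully open they stand 13 mm farther back than shut.
Start: joints at [-1.398, 0.181, 1.607, -0, 1.354, -0.206], TCP at [212.655, -534.246, 231.288] pointing down, gripper open.
Joint ranges: [-2.99, 2.99], [-0.89, 2.07], [0.3, 2.58], [-1.14, 4.28], [0, 2.63], [-3.12, 3.12]. Speed limits (rad/s): [2.57, 2.57, 3.01, 3.14, 3.14, 3.14].

## Interface

Orientations are given as [roll, pitch, yaw] about the fixed x, y, z axes, in that order (R = Rz(yaw) Ry(pitch) Rx(roll)).
In Python, from station import manip gives the robot as it stands.
- The arm moves only by the shell command python3 -m crank 'ROWS' [FORCE]. ROWS is JSON, a list of rows, each an object of numbers: "jaw": the closure, from 0 (fully open) to 1 (shut); "tx", "ty", "tz": the shift along the tool's x, y, z in units of 40 mm (1.0 is 40 mm); "rx", "ry", "rz": the turn, a rotation vector about the tool's x, y, z in rad. In form: [{"jaw": .., "tx": .., "ty": .., "tz": .., "rx": .., "ry": .., "rz": ..}, ...]. A call has 1 to 8 rows; each row shifts and turns the commanded pose from where the row before left it, along the tool's axes as they then stand; what a row does not reach is not made up. A row lasts 1/12 s, in which the tool goes at most 41.7 mm and 7.16 degrees, less where a joint would pass 70% of its speed; a pose out of reach is approached as far as the arm can. A call is refused whole if a number of a shift passes 1 or a number of a turn 0.125, either way. A call with a gripper value outside its range is refused whole. The fingers move at their own pace and stop on an object; FORCE is the grip in N (left out, the last holds). Time passes only in rows, so rows that do not move let the fingers close. It gives the time, the measured TCP pose, the force and the opening at its end, in the units of the state.
- manip.sense(): the state, without advancing time (a new reading comes with each control period).
- manip.grab_frame(name): name is "scene" or "side" or "wrist"; returns the picture (384x512x3 uint8, red, green, blue); there is no depth.
- manip.calibration(name): a dict with "mtx" (3x3 intrinsics, pixels), "k1" (the pictures are not rectified: a ray, as slopes to the right and down, at radius r is drawn at 1 + k1 r^2 times it, then the intrinsics apply), "xyz" and "orientation" of the camera in the world; the wrist camera has in their place "mount" (4x4, takes a point from camera to tool coordinates, whose origin is the TCP and whose axes are the tool frame's). Camera axes: x right, y down, z forward; pixel columns grow to the right and rows downward; lengths in mm; the calibration is good to about 2 mm. A picture is of the moment at which its call begins: read the wrist's pose just before it. calibration takes no time and is no camera call.
- manip.sign_off(): hands the job in, once; it reports no verdict.
The state is a dict: "clock": time; "qpos": joint angles; "dq": joint speeds; "joint_torque": joint torques, N m; "eef_pos": TCP position; "eef_rot": TCP orientation; "force": force on the tool from outside, world axes, zero at the start; "wrist_torque": the same for the moment, N m; "finger_gap": finger opening in mm.
Only numpy, scipy, OpenCV 4.12 (cv2) and the standard library are available. Lean on these libraries where they do the work, as an engineer would, in place of code of your own. Each camera call takes 0.05 s, during which the arm holds its last target. There are 200 camera calls.

## Task

With the fingertips behind it, push the copper-coloured sleeve that lies at the foot of the ramp slowly up the ramp until it has driven the brass spring contact plate fully home, and finish holding it there: the program ends with the fingers still pressing the sleeve against the plate. Do not grip or lift the sleeve and never let it roll free on the ramp; leave everything else on the bench where it stands.

Things in the scene. Friction and masses are not known exactly. Their poses are not given: they have to be found in the camera images.
- sleeve: copper-coloured solid cylinder with black ends, 50 mm diameter, 80 mm long, about 0.35 kg. Origin at its centre, y along its axis; x and z turn as it rolls. It starts lying on the table, centre 25 to 55 mm before the foot edge of the ramp, axis across the ramp (within 5 degrees), within 3 mm of its centre line. Smooth (friction about 0.35 on anything, fingers too); it rolls freely.
- deck: the fixed ramp's aluminium deck, sloping up 11 degrees from the table, 112 mm wide. Origin at the middle of its foot edge, on the table surface; x points straight up the slope (11 degrees above level), y across the ramp, z square out of its upper face, which is z = 0. With the contact plate fully home the sleeve's centre lies at about x = 146, z = 25 mm in this frame.
- ramp: the whole fixed ramp unit; origin on the table 90 mm uphill of the foot edge, x level uphill. Two green rails on the deck, 8 mm thick, 12 mm high, run from 5 to 180 mm up the slope with a 96 mm channel between them. Past the contact plate, 180 to 225 mm up the slope, stands a white block 112 mm wide, 52 mm high above the deck, with three lamps rising 6 mm more.
- contact_face (a point): middle of the brass contact plate's face that looks down the slope, 24 mm above the deck; the plate is 70 mm wide across the ramp and 34 mm high, its face starts at deck x = 163 mm. It moves with the plate.
- contact_plate (a joint): travel of the spring-loaded contact plate up the slope, m: 0 = out (start), 0.008 = fully home on a rigid stop. The spring takes about 0.75 N at first and 2.75 N when fully home, and pushes the sleeve back if it is let go.
- spare_a: a spare sleeve of bare steel standing on end, 50 mm diameter, 80 mm tall; a bystander, leave it. Origin at its middle, underneath, on the table
- spare_b: a second spare sleeve of bare steel standing on end, 50 mm diameter, 80 mm tall; a bystander, leave it. Origin at its middle, underneath, on the table
- gauge: brass plug gauge standing upright, 40 mm foot, 50 mm tall; a bystander, leave it. Origin at its middle, underneath, on the table
- screwdriver: screwdriver lying on the table, about 200 mm long; a bystander, leave it. Origin at its middle, underneath, on the table
- spray: aerosol can standing on the table, 52 mm diameter, 150 mm tall; a bystander, leave it. Origin at its middle, underneath, on the table
- jar: small glass jar with a yellow cap, 56 mm diameter, 70 mm tall; a bystander, leave it. Origin at its middle, underneath, on the table
- wrench: steel wrench lying on the table, about 180 mm long; a bystander, leave it. Origin at its middle, underneath, on the table
Things that resemble listed ones, but are neither listed nor needed, are in the scene too. Leave any blue or purple look-alike of the ramp alone.

How it is judged (in metres and radians):
On the way, in this order (a step that is already met when the one before it is completed fails the run):
1. the sleeve is half-way up the ramp, pushed by the fingers (x of sleeve in the frame of deck between 0.06 and 0.135 m and z of sleeve in the frame of deck below 0.032 m and contact force between the fingers and sleeve above 0.05 N).
2. the sleeve has driven the contact plate home (value of joint contact_plate above 0.0055 m and x of sleeve in the frame of deck above 0.141 m and contact force between the fingers and sleeve above 1 N), for 0.2 s.
At the end, for the whole second after the job is handed in: The sleeve lies on the ramp between the rails, its axis across the ramp (within 11 degrees), at rest, and keeps the contact plate pressed in at least 5.5 of its 8 mm, with the fingers pressing on the sleeve with more than 1 N (all of step 2 and z of sleeve in the frame of deck below 0.032 m and y of sleeve in the frame of deck between -0.012 and 0.012 m and angle between the y axis of sleeve and the y axis of deck, either way round below 0.2 rad and linear speed of sleeve below 0.02 m/s); the arm keeps its last pose, push and grip.
It fails at once if the sleeve rolls free on the ramp (faster than 0.18 m/s with no finger on it, which it reaches after rolling back about 15 mm) (x of sleeve in the frame of deck above 0.02 m and contact force between the fingers and sleeve below 0.01 N and linear speed of sleeve above 0.18 m/s).
It fails at once if the sleeve is lifted (more than 25 mm off the table or ramp) (z of sleeve in the frame of deck above 0.06 m).
It fails at once if the sleeve is taken between the fingers (distance between the grasp point and sleeve below 0.022 m and contact force between the fingers and sleeve above 0.5 N).
It fails at once if the sleeve is stood on end (angle between sleeve's own y axis and vertical below 0.9 rad).
It fails at once if another thing on the bench is moved more than 20 mm (distance of any of spare_a, spare_b, gauge, screwdriver, spray, jar, wrench from where it was at the start of the episode above 0.02 m).
It also fails if it takes over 35 s, if anything falls off the work surface, if the arm or the gripper's body presses on something with over 40 N, if the wrist force passes 120 N, or if a joint passes its speed limit or range.

## Working session

There is one attempt and no reset: what is moved stays moved. The work goes in short steps, Python scripts to look and compute and a shell command to move; the robot and the scene stay as the last step left them, time stands still between calls to the robot, and variables do not carry over. Pictures are saved under pics/ and viewed, about 8 in all and at most 12, crops included, and the job is handed in when it is done.

```bash
mkdir -p pics; ls; python3 - <<'E'
from station import manip
import cv2,numpy as np
s=manip.sense();print({k:np.round(v,3).tolist() for k,v in s.items()})
for n in("scene","side","wrist"):
    c=manip.calibration(n);print(n,{k:np.round(v,4).tolist() for k,v in c.items()})
a=[manip.grab_frame(n)[:,:,::-1] for n in("scene","side")]
for n,i in zip(("scene","side"),a): cv2.imwrite(f"pics/{n}0.png",i)
cv2.imwrite("pics/both0.png",cv2.resize(np.hstack(a),(800,300),interpolation=cv2.INTER_AREA))
E
```

```text
pics
{'clock': 0.0, 'qpos': [-1.398, 0.182, 1.608, 0.0, 1.354, -0.206], 'dq': [0.0, 0.0, -0.0, -0.0, 0.001, -0.001], 'joint_torque': [0.0, -44.488, -35.133, -0.0, 0.009, -0.0], 'eef_pos': [212.541, -533.688, 230.357], 'eef_rot': [-1.573, 0.0, -2.763], 'force': [-0.222, -0.939, 0.495], 'wrist_torque': [0.017, -0.006, -0.035], 'finger_gap': 85.428}
scene {'mtx': [[455.5914, 0.0, 253.1936], [0.0, 455.5914, 191.7032], [0.0, 0.0, 1.0]], 'k1': -0.1524, 'xyz': [1137.7588, -476.7898, 1171.4064], 'orientation': [-2.5274, 0.0104, 0.8523]}
side {'mtx': [[358.6293, 0.0, 256.7355], [0.0, 358.6293, 190.167], [0.0, 0.0, 1.0]], 'k1': 0.0358, 'xyz': [355.4845, -568.1024, 785.8793], 'orientation': [-2.4373, -0.0187, -0.3006]}
wrist {'mtx': [[299.9508, 0.0, 259.177], [0.0, 299.9508, 198.8237], [0.0, 0.0, 1.0]], 'k1': -0.0442, 'mount': [[0.0002, 0.9561, 0.2929, -74.9737], [0.0, -0.2929, 0.9561, -142.9079], [1.0, -0.0001, -0.0, -0.4814], [0.0, 0.0, 0.0, 1.0]]}
```

View pics/both0.png

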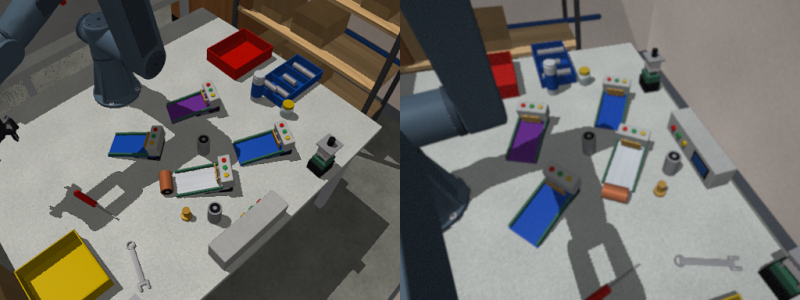

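The white/aluminium ramp is at about (200,178) in the left half of this picture and (625,165) in the right. The copper sleeve lies at its foot at (166,182) and (615,195). Possible mix-ups are the blue ramps at (135,143) and (265,145), the third blue one in the side view, the purple ramp at (193,103), and the grey steel spares at (203,143) and (215,210). Next is a close crop.

```bash
python3 - <<'E'
import cv2,numpy as np
a=cv2.imread("pics/scene0.png")[185:285,190:320]; b=cv2.imread("pics/side0.png")[150:270,240:340]
print(a.shape,b.shape)
A=cv2.resize(a,(520,400),interpolation=cv2.INTER_CUBIC);B=cv2.resize(b,(500,600),interpolation=cv2.INTER_CUBIC)
cv2.imwrite("pics/ca.png",cv2.resize(a,None,fx=6,fy=6,interpolation=cv2.INTER_CUBIC));cv2.imwrite("pics/cb.png",B)
E
```

```text
(100, 130, 3) (120, 100, 3)
```

View pics/ca.png

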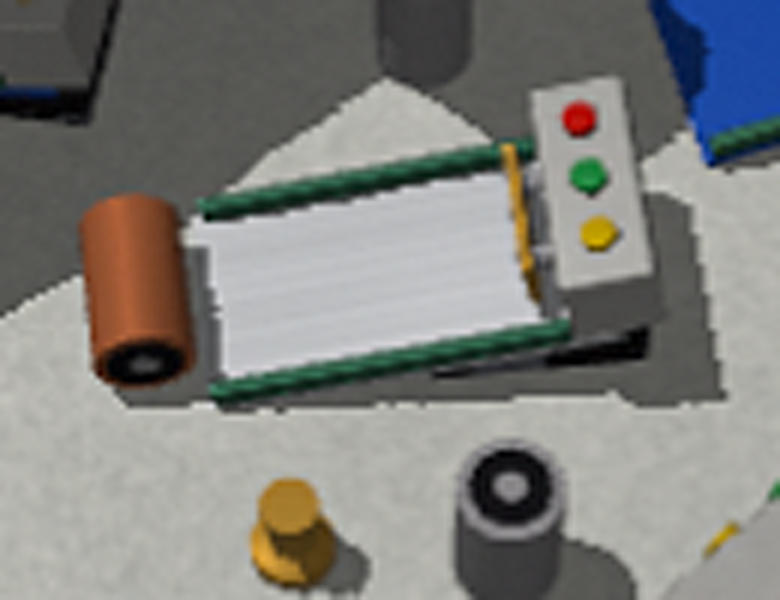

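View pics/cb.png

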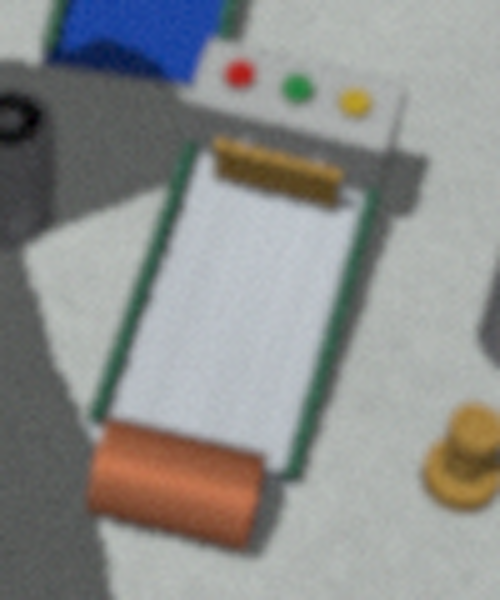

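```bash
cat > h.py <<'E'
import numpy as np
from scipy.spatial.transform import Rotation as R
from station import manip
def proj(n,P,s=None):
    c=manip.calibration(n)
    if n=="wrist":
        T=np.array(c["mount"]); M=R.from_euler("xyz",s["eef_rot"]).as_matrix()
        Rc=M@T[:3,:3]; t=M@T[:3,3]+np.array(s["eef_pos"])
    else: Rc=R.from_euler("xyz",c["orientation"]).as_matrix(); t=np.array(c["xyz"])
    q=(np.atleast_2d(P)-t)@Rc; q=q[:,:2]/q[:,2:]
    q=q*(1+c["k1"]*(q**2).sum(1,keepdims=True)); m=np.array(c["mtx"])
    return q*[m[0,0],m[1,1]]+m[:2,2]
def deck(p,P): # p=x,y,yaw ; deck frame -> world
    return R.from_euler("xyz",[0,-np.radians(11),p[2]]).apply(np.atleast_2d(P))+[p[0],p[1],0]
E
cat > fit.py <<'E'
from h import *; from scipy.optimize import least_squares; import cv2
S=[((203,205),(5,52,12)),((218,390),(5,-52,10)),((588,175),(202,0,58)),((558,290),(180,-56,52)),((535,92),(180,56,52)),((652,270),(225,-56,52)),((620,78),(225,56,52))]
D=[((298,89),(202,0,58)),((217,172),(163,35,7)),((338,207),(163,-35,7)),((98,417),(5,52,12)),((293,475),(5,-52,10))]
su=np.array([a for a,_ in S])/6+[190,185]; du=np.array([a for a,_ in D])/5+[240,150]
sp=np.array([b for _,b in S],float); dp=np.array([b for _,b in D],float)
f=lambda p:np.r_[proj("scene",deck(p,sp))-su,proj("side",deck(p,dp))-du].ravel()
best=min((least_squares(f,[500,-150,y],loss="soft_l1",x_scale=[100,100,1]) for y in np.arange(-3,3,.7)),key=lambda r:r.cost)
p=best.x; print("ramp",p,np.degrees(p[2]),"res",np.round(best.fun,1).reshape(-1,2).tolist())
# sleeve: corners of silhouette
q={"scene":np.array([(82,212),(105,198),(160,196),(180,205),(192,355),(170,378),(120,385),(97,372)])/6+[190,185],
   "side":np.array([(112,425),(265,460),(240,548),(92,508)])/5+[240,150]}
def cent(a):
    m=cv2.moments(cv2.convexHull(a.astype(np.float32)));return np.array([m["m10"],m["m01"]])/m["m00"]
th=np.linspace(0,2*np.pi,40)
def cyl(v):
    P=np.array([(25*np.cos(t),y,25*np.sin(t)) for t in th for y in(-40,40)])
    return R.from_euler("z",v[2]).apply(P)+[v[0],v[1],25]
def g(v):
    o=[]
    for n in q:
        h=proj(n,cyl(v)); o+=list(cent(h)-cent(q[n]))
        k=np.cov; 
    o+=[ (v[2]-p[2])*20]
    return o
b=least_squares(g,[p[0]-40*np.cos(p[2]),p[1]-40*np.sin(p[2]),p[2]],x_scale=[100,100,1]);v=b.x
d=np.array([v[0]-p[0],v[1]-p[1]]);c,s=np.cos(p[2]),np.sin(p[2])
print("sleeve",v,"res",np.round(b.fun,2),"along/across",d@[c,s],d@[-s,c])
E
python3 fit.py
```

```text
ramp [ 569.79626371 -114.78543983    0.94138441] 53.9373536800062 res [[-1.2, -0.2], [-1.6, 0.0], [-0.4, -0.4], [-0.3, 0.2], [-1.3, -0.4], [0.2, 0.6], [-0.1, -1.0], [1.1, -1.8], [0.2, -0.0], [0.5, -0.5], [0.1, -1.3], [0.3, -1.0]]
sleeve [ 552.0624082  -139.69657418    0.95463087] res [-1.01  0.05 -0.11 -1.14  0.26] along/across -30.576888509141828 -0.3288393954226274
```

Both fits agree. The ramp foot is at about (570,-115) with yaw 54°, and the sleeve is at about (552,-140), 31 mm before the foot (25–55 expected). I'll turn the jaws across the ramp, partly close them and go behind the sleeve.

```bash
python3 -m crank '[{"ry":-0.112,"jaw":0.6},{"ry":-0.112,"jaw":0.6},{"ry":-0.112,"jaw":0.6},{"ry":-0.112,"jaw":0.6},{"ry":-0.112,"jaw":0.6},{"tx":-0.5,"jaw":0.6},{"tx":-0.8,"jaw":0.6},{"tx":-0.8,"jaw":0.6}]' 20
python3 -m crank '[{"tx":-0.8,"jaw":0.6},{"tx":-0.8,"jaw":0.6},{"tx":-0.8,"jaw":0.6},{"tx":-0.8,"jaw":0.6},{"tx":-0.8,"jaw":0.6},{"tx":-0.8,"jaw":0.6},{"tx":-0.8,"jaw":0.6},{"jaw":0.6}]'
cat > st.py <<'E'
from h import *
p=[569.8,-114.8,0.9414]; S=np.array([552.1,-139.7,25])
s=manip.sense(); e=np.array(s["eef_pos"]); M=R.from_euler("xyz",s["eef_rot"]).as_matrix()
D=R.from_euler("xyz",[0,-np.radians(11),p[2]])
print("t",round(s["clock"],2),"tcp",np.round(e,1),"gap",round(s["finger_gap"],1),"F tool",np.round(M.T@s["force"],2),"F deck",np.round(D.inv().apply(s["force"]),2))
print("tcp in deck",np.round(D.inv().apply(e-[p[0],p[1],0]),1),"rot err deck->tool",np.round(M.T@D.as_matrix(),3).tolist())
u=np.array([np.cos(p[2]),np.sin(p[2]),0]); t=S-70*u; t[2]=13
print("to behind point, units of tool",np.round(M.T@(t-e)/40,3))
E
python3 st.py
```

```text
t 0.1 tcp [ 212.5 -533.7  230.5] gap 85.4 F tool [-0.09  0.54  0.26] F deck [-0.16 -0.27 -0.52]
tcp in deck [-494.9   42.2  331. ] rot err deck->tool [[-0.83, 0.533, 0.161], [-0.19, 0.001, -0.982], [-0.524, -0.846, 0.1]]
to behind point, units of tool [-10.048   5.448  -5.071]validation failed for argument at $[0]...
validation failed for argument at $[0]...
```

```bash
python3 -m crank '[{"jaw":0.6,"tx":0,"ty":0,"tz":0,"rx":0,"ry":-0.112,"rz":0},{"jaw":0.6,"tx":0,"ty":0,"tz":0,"rx":0,"ry":-0.112,"rz":0},{"jaw":0.6,"tx":0,"ty":0,"tz":0,"rx":0,"ry":-0.112,"rz":0},{"jaw":0.6,"tx":0,"ty":0,"tz":0,"rx":0,"ry":-0.112,"rz":0},{"jaw":0.6,"tx":0,"ty":0,"tz":0,"rx":0,"ry":-0.112,"rz":0}]' 20
python3 st.py
```

```text
clock: 0.52
eef_pos: [212.6, -533.9, 230.7]
eef_rot: [-1.572, 0.001, -2.197]
force: [-0.1, -0.2, 0.9]
finger_gap: 34.1
t 0.52 tcp [ 212.6 -533.9  230.7] gap 34.1 F tool [ 0.23 -0.87  0.02] F deck [-0.06 -0.02  0.9 ]
tcp in deck [-495.    42.1  331.3] rot err deck->tool [[-0.982, -0.003, 0.19], [-0.19, 0.001, -0.982], [0.003, -1.0, -0.001]]
to behind point, units of tool [-11.206   5.451   1.097]
```

```bash
python3 -m crank '[{"jaw":0.6,"tx":-0.5,"ty":0,"tz":0.1,"rx":0,"ry":0,"rz":0},{"jaw":0.6,"tx":-0.9,"ty":0,"tz":0.1,"rx":0,"ry":0,"rz":0},{"jaw":0.6,"tx":-0.9,"ty":0,"tz":0.1,"rx":0,"ry":0,"rz":0},{"jaw":0.6,"tx":-0.9,"ty":0,"tz":0.1,"rx":0,"ry":0,"rz":0},{"jaw":0.6,"tx":-0.9,"ty":0,"tz":0.1,"rx":0,"ry":0,"rz":0},{"jaw":0.6,"tx":-0.9,"ty":0,"tz":0.1,"rx":0,"ry":0,"rz":0},{"jaw":0.6,"tx":-0.9,"ty":0,"tz":0.1,"rx":0,"ry":0,"rz":0},{"jaw":0.6,"tx":-0.9,"ty":0,"tz":0.1,"rx":0,"ry":0,"rz":0}]'
python3 -m crank '[{"jaw":0.6,"tx":-0.9,"ty":0,"tz":0.1,"rx":0,"ry":0,"rz":0},{"jaw":0.6,"tx":-0.9,"ty":0,"tz":0.1,"rx":0,"ry":0,"rz":0},{"jaw":0.6,"tx":-0.9,"ty":0.3,"tz":0.1,"rx":0,"ry":0,"rz":0},{"jaw":0.6,"tx":-0.9,"ty":0.7,"tz":0,"rx":0,"ry":0,"rz":0},{"jaw":0.6,"tx":-0.7,"ty":0.7,"tz":0,"rx":0,"ry":0,"rz":0},{"jaw":0.6,"tx":0,"ty":0.5,"tz":0,"rx":0,"ry":0,"rz":0},{"jaw":0.6,"tx":0,"ty":0,"tz":0,"rx":0,"ry":0,"rz":0}]'
python3 st.py
python3 - <<'E'
from h import *; import cv2
s=manip.sense(); w=manip.grab_frame("wrist")[:,:,::-1].copy()
b=manip.grab_frame("side")[:,:,::-1].copy()
cv2.imwrite("pics/w1.png",w);cv2.imwrite("pics/s1.png",b)
cv2.imwrite("pics/both1.png",np.hstack([cv2.resize(w,(400,300)),cv2.resize(b[100:340,180:420],(400,400))[50:350]]))
P=[552,-140,25]; print(proj("wrist",P,s), proj("wrist",deck([569.8,-114.8,.9414],[[0,56,0],[0,-56,0],[163,35,41],[163,-35,41]]),s))
E
```

```text
clock: 1.18
eef_pos: [399.9, -332.0, 231.0]
eef_rot: [-1.571, 0.0, -2.203]
force: [-0.3, -0.4, -0.4]
finger_gap: 34.1
clock: 1.77
eef_pos: [506.2, -200.9, 140.5]
eef_rot: [-1.58, -0.0, -2.2]
force: [-1.3, 0.9, -1.5]
finger_gap: 34.3
t 1.77 tcp [ 506.2 -200.9  140.5] gap 34.3 F tool [ 0.01  1.53 -1.57] F deck [-0.3   1.59 -1.48]
tcp in deck [-78.2   0.7 158.4] rot err deck->tool [[-0.982, -0.001, 0.191], [-0.191, 0.009, -0.982], [-0.001, -1.0, -0.009]]
to behind point, units of tool [-0.163  3.188  0.057]
[[262.27871665 106.04440267]] [[ 198.42055902   70.0825376 ]
 [ 325.49755689   70.04446601]
 [ 200.00595986 -225.23738482]
 [ 324.81726733 -225.988235  ]]
```

View pics/both1.png

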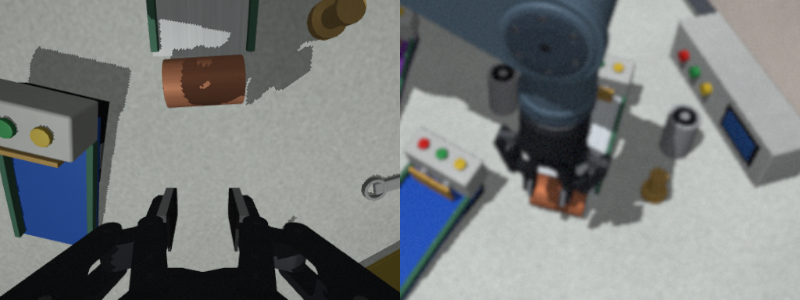

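The picture matches the model: the sleeve centre is at about (261,104) full-size against a predicted (262,106), and the fingers are centred on it. The blue block clears on the left. Next I descend behind the sleeve.

```bash
python3 -m crank '[{"jaw":0.6,"tx":0,"ty":0.5,"tz":0.05,"rx":0,"ry":0,"rz":0},{"jaw":0.6,"tx":0,"ty":0.7,"tz":0,"rx":0,"ry":0,"rz":0},{"jaw":0.6,"tx":0,"ty":0.7,"tz":0,"rx":0,"ry":0,"rz":0},{"jaw":0.6,"tx":0,"ty":0.6,"tz":0,"rx":0,"ry":0,"rz":0},{"jaw":0.6,"tx":0,"ty":0.4,"tz":0,"rx":0,"ry":0,"rz":0},{"jaw":0.6,"tx":0,"ty":0.2,"tz":0,"rx":0,"ry":0,"rz":0},{"jaw":0.6,"tx":0,"ty":0,"tz":0,"rx":0,"ry":0,"rz":0}]'
python3 st.py
python3 -m crank '[{"jaw":0.6,"tx":-0.15,"ty":0,"tz":0,"rx":0,"ry":0,"rz":0},{"jaw":0.6,"tx":-0.2,"ty":0,"tz":0,"rx":0,"ry":0,"rz":0},{"jaw":0.6,"tx":-0.2,"ty":0,"tz":0,"rx":0,"ry":0,"rz":0},{"jaw":0.6,"tx":-0.1,"ty":0,"tz":0,"rx":0,"ry":0,"rz":0},{"jaw":0.6,"tx":-0.05,"ty":0,"tz":0,"rx":0,"ry":0,"rz":0},{"jaw":0.6,"tx":-0.05,"ty":0,"tz":0,"rx":0,"ry":0,"rz":0}]'
python3 st.py
```

```text
clock: 2.45
eef_pos: [509.8, -206.6, 21.5]
eef_rot: [-1.572, -0.0, -2.204]
force: [-0.9, 1.4, 0.7]
finger_gap: 34.2
t 2.45 tcp [ 509.8 -206.6   21.5] gap 34.2 F tool [-0.57 -0.65 -1.52] F deck [0.69 1.52 0.53]
tcp in deck [-103.4   -5.5   42. ] rot err deck->tool [[-0.982, 0.004, 0.191], [-0.191, 0.001, -0.982], [-0.004, -1.0, -0.0]]
to behind point, units of tool [-0.225  0.212 -0.129]
clock: 2.95
eef_pos: [528.6, -181.0, 22.2]
eef_rot: [-1.57, 0.0, -2.202]
force: [0.7, 0.1, -0.3]
finger_gap: 34.2
t 2.95 tcp [ 528.6 -181.    22.2] gap 34.2 F tool [-0.49  0.25  0.45] F deck [ 0.43 -0.45 -0.34]
tcp in deck [-72.1  -5.6  36.7] rot err deck->tool [[-0.982, 0.002, 0.191], [-0.191, -0.001, -0.982], [-0.001, -1.0, 0.001]]
to behind point, units of tool [ 0.569  0.23  -0.132]
```

```bash
python3 -m crank '[{"jaw":0.6,"tx":0,"ty":0.15,"tz":-0.07,"rx":0,"ry":0,"rz":0},{"jaw":0.6,"tx":0,"ty":0.1,"tz":-0.06,"rx":0,"ry":0,"rz":0},{"jaw":0.6,"tx":0,"ty":0,"tz":0,"rx":0,"ry":0,"rz":0},{"jaw":0.6,"tx":-0.05,"ty":0,"tz":0,"rx":0,"ry":0,"rz":0},{"jaw":0.6,"tx":-0.05,"ty":0,"tz":0,"rx":0,"ry":0,"rz":0},{"jaw":0.6,"tx":-0.05,"ty":0,"tz":0,"rx":0,"ry":0,"rz":0},{"jaw":0.6,"tx":-0.05,"ty":0,"tz":0,"rx":0,"ry":0,"rz":0}]'
python3 st.py
python3 - <<'E'
from h import *; import cv2
a=manip.grab_frame("wrist")[:,:,::-1]; cv2.imwrite("pics/w2.png",cv2.resize(a,(640,480)))
E
```

```text
clock: 3.53
eef_pos: [528.8, -172.0, 11.9]
eef_rot: [-1.57, 0.0, -2.203]
force: [-0.5, -0.2, 0.3]
finger_gap: 34.0
t 3.53 tcp [ 528.8 -172.    11.9] gap 34.0 F tool [ 0.45 -0.35 -0.25] F deck [-0.37  0.25  0.43]
tcp in deck [-66.8  -0.5  25.1] rot err deck->tool [[-0.982, 0.003, 0.191], [-0.191, -0.0, -0.982], [-0.003, -1.0, 0.001]]
to behind point, units of tool [ 0.755 -0.028 -0.002]
```

View pics/w2.png

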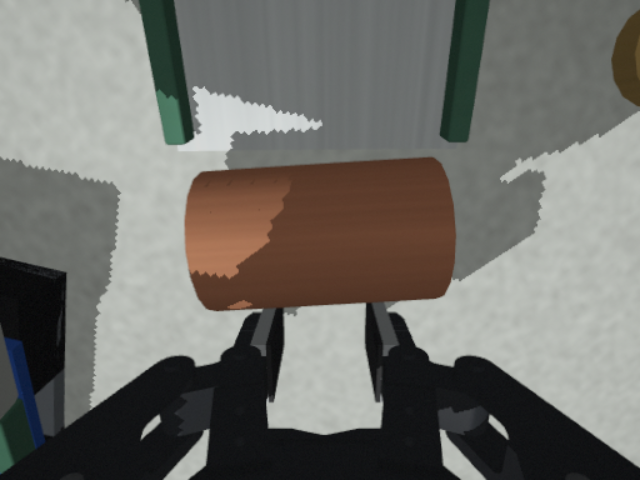

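The sleeve sits straight between the fingers and rails, centre at about (320,235), skewed about 2.5°. The fingertips are at row 305, just at its back. I'll push slowly, first level to the foot, then along the slope.

```bash
python3 -m crank '[{"jaw":0.6,"tx":-0.05,"ty":0,"tz":0,"rx":0,"ry":0,"rz":0},{"jaw":0.6,"tx":-0.05,"ty":0,"tz":0,"rx":0,"ry":0,"rz":0},{"jaw":0.6,"tx":-0.06,"ty":0,"tz":0,"rx":0,"ry":0,"rz":0},{"jaw":0.6,"tx":-0.06,"ty":0,"tz":0,"rx":0,"ry":0,"rz":0},{"jaw":0.6,"tx":-0.06,"ty":0,"tz":0,"rx":0,"ry":0,"rz":0},{"jaw":0.6,"tx":-0.06,"ty":0,"tz":0,"rx":0,"ry":0,"rz":0},{"jaw":0.6,"tx":-0.06,"ty":0,"tz":0,"rx":0,"ry":0,"rz":0},{"jaw":0.6,"tx":-0.06,"ty":0,"tz":0,"rx":0,"ry":0,"rz":0}]'
python3 -m crank '[{"jaw":0.6,"tx":-0.06,"ty":0,"tz":0,"rx":0,"ry":0,"rz":0},{"jaw":0.6,"tx":-0.06,"ty":0,"tz":0,"rx":0,"ry":0,"rz":0},{"jaw":0.6,"tx":-0.06,"ty":0,"tz":0,"rx":0,"ry":0,"rz":0},{"jaw":0.6,"tx":-0.06,"ty":0,"tz":0,"rx":0,"ry":0,"rz":0},{"jaw":0.6,"tx":-0.06,"ty":-0.012,"tz":0,"rx":0,"ry":0,"rz":0},{"jaw":0.6,"tx":-0.06,"ty":-0.012,"tz":0,"rx":0,"ry":0,"rz":0},{"jaw":0.6,"tx":-0.06,"ty":-0.012,"tz":0,"rx":0,"ry":0,"rz":0},{"jaw":0.6,"tx":-0.06,"ty":-0.012,"tz":0,"rx":0,"ry":0,"rz":0}]'
python3 st.py
python3 -m crank '[{"jaw":0.6,"tx":-0.06,"ty":-0.012,"tz":0,"rx":0,"ry":0,"rz":0},{"jaw":0.6,"tx":-0.06,"ty":-0.012,"tz":0,"rx":0,"ry":0,"rz":0},{"jaw":0.6,"tx":-0.06,"ty":-0.012,"tz":0,"rx":0,"ry":0,"rz":0},{"jaw":0.6,"tx":-0.06,"ty":-0.012,"tz":0,"rx":0,"ry":0,"rz":0},{"jaw":0.6,"tx":-0.06,"ty":-0.012,"tz":0,"rx":0,"ry":0,"rz":0},{"jaw":0.6,"tx":-0.06,"ty":-0.012,"tz":0,"rx":0,"ry":0,"rz":0},{"jaw":0.6,"tx":-0.06,"ty":-0.012,"tz":0,"rx":0,"ry":0,"rz":0},{"jaw":0.6,"tx":-0.06,"ty":-0.012,"tz":0,"rx":0,"ry":0,"rz":0}]'
python3 st.py
python3 - <<'E'
from h import *; import cv2
a=manip.grab_frame("wrist")[:,:,::-1];b=manip.grab_frame("scene")[:,:,::-1][170:290,180:340]
cv2.imwrite("pics/w3.png",np.hstack([cv2.resize(a,(400,300)),cv2.resize(b,(400,300),interpolation=cv2.INTER_CUBIC)]))
E
```

```text
clock: 4.25
eef_pos: [539.5, -156.9, 11.7]
eef_rot: [-1.571, -0.0, -2.203]
force: [-0.1, -1.0, -0.2]
finger_gap: 34.4
clock: 4.92
eef_pos: [550.8, -141.7, 13.8]
eef_rot: [-1.571, -0.0, -2.203]
force: [-1.0, -1.8, 1.5]
finger_gap: 34.4
t 4.92 tcp [ 550.8 -141.7   13.8] gap 34.4 F tool [ 2.05 -1.47  0.27] F deck [-1.73 -0.26  1.83]
tcp in deck [-29.7  -0.5  19.8] rot err deck->tool [[-0.982, 0.003, 0.191], [-0.191, -0.0, -0.982], [-0.002, -1.0, 0.001]]
to behind point, units of tool [1.691 0.019 0.002]
clock: 5.58
eef_pos: [562.2, -125.9, 17.5]
eef_rot: [-1.571, -0.0, -2.203]
force: [-0.3, -1.6, 0.5]
finger_gap: 34.3
t 5.58 tcp [ 562.2 -125.9   17.5] gap 34.3 F tool [ 1.44 -0.5   0.68] F deck [-1.32 -0.67  0.76]
tcp in deck [-9.9 -0.4 19.8] rot err deck->tool [[-0.982, 0.003, 0.191], [-0.191, 0.0, -0.982], [-0.003, -1.0, 0.0]]
to behind point, units of tool [2.177 0.113 0.005]
```

View pics/w3.png

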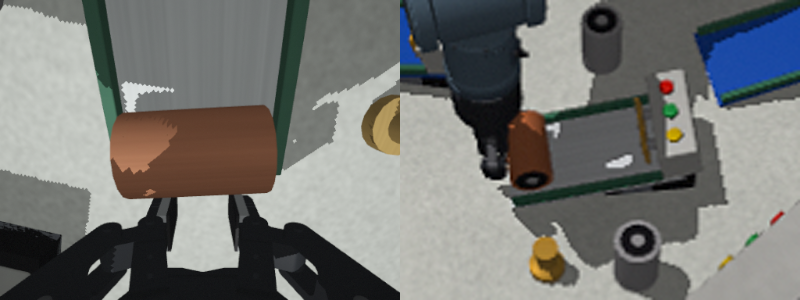

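The sleeve is on the ramp between the rails, at about (193,152) in the left half and (528,150) in the right. It is still skewed about 3° and slightly left because only the left finger bears. I'll spread the fingers for more leverage while still advancing.

```bash
python3 -m crank '[{"jaw":0.56,"tx":-0.08,"ty":-0.016,"tz":0,"rx":0,"ry":0,"rz":0},{"jaw":0.52,"tx":-0.08,"ty":-0.016,"tz":0,"rx":0,"ry":0,"rz":0},{"jaw":0.48,"tx":-0.08,"ty":-0.016,"tz":0,"rx":0,"ry":0,"rz":0},{"jaw":0.44,"tx":-0.08,"ty":-0.016,"tz":0,"rx":0,"ry":0,"rz":0},{"jaw":0.4,"tx":-0.08,"ty":-0.016,"tz":0,"rx":0,"ry":0,"rz":0},{"jaw":0.37,"tx":-0.08,"ty":-0.016,"tz":0,"rx":0,"ry":0,"rz":0},{"jaw":0.35,"tx":-0.08,"ty":-0.016,"tz":0,"rx":0,"ry":0,"rz":0},{"jaw":0.35,"tx":-0.06,"ty":-0.012,"tz":0,"rx":0,"ry":0,"rz":0}]'
python3 -m crank '[{"jaw":0.35,"tx":-0.06,"ty":-0.012,"tz":0,"rx":0,"ry":0,"rz":0},{"jaw":0.35,"tx":-0.06,"ty":-0.012,"tz":0,"rx":0,"ry":0,"rz":0},{"jaw":0.35,"tx":-0.06,"ty":-0.012,"tz":0,"rx":0,"ry":0,"rz":0},{"jaw":0.35,"tx":-0.06,"ty":-0.012,"tz":0,"rx":0,"ry":0,"rz":0},{"jaw":0.35,"tx":-0.06,"ty":-0.012,"tz":0,"rx":0,"ry":0,"rz":0},{"jaw":0.35,"tx":-0.06,"ty":-0.012,"tz":0,"rx":0,"ry":0,"rz":0}]'
python3 st.py
python3 - <<'E'
from h import *; import cv2
a=manip.grab_frame("wrist")[:,:,::-1];b=manip.grab_frame("scene")[:,:,::-1][170:290,180:340]
cv2.imwrite("pics/w4.png",np.hstack([cv2.resize(a,(400,300)),cv2.resize(b,(400,300),interpolation=cv2.INTER_CUBIC)]))
E
```

```text
clock: 6.35
eef_pos: [577.0, -105.8, 22.6]
eef_rot: [-1.571, 0.0, -2.203]
force: [-1.3, -1.7, 0.6]
finger_gap: 55.6
clock: 6.85
eef_pos: [585.3, -94.3, 25.3]
eef_rot: [-1.571, -0.0, -2.203]
force: [-0.9, -1.7, 0.9]
finger_gap: 55.4
t 6.85 tcp [585.3 -94.3  25.3] gap 55.4 F tool [ 1.93 -0.91  0.29] F deck [-1.73 -0.28  1.26]
tcp in deck [30.  -0.5 20. ] rot err deck->tool [[-0.982, 0.003, 0.191], [-0.191, 0.0, -0.982], [-0.003, -1.0, 0.0]]
to behind point, units of tool [3.155 0.309 0.005]
```

View pics/w4.png

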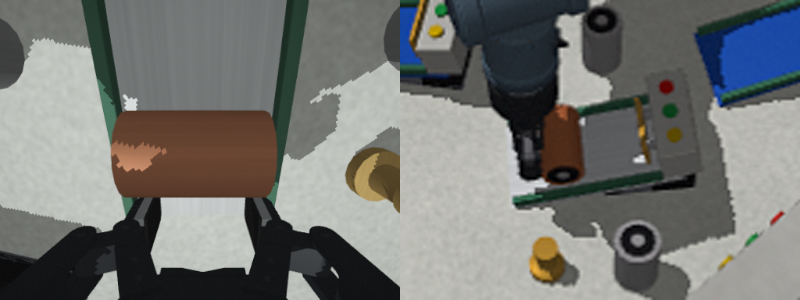

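The sleeve is now square across the ramp (top edge at row 111 at both ends) with both fingers bearing. I continue up the slope.

```bash
python3 -m crank '[{"jaw":0.35,"tx":-0.07,"ty":-0.014,"tz":0,"rx":0,"ry":0,"rz":0},{"jaw":0.35,"tx":-0.07,"ty":-0.014,"tz":0,"rx":0,"ry":0,"rz":0},{"jaw":0.35,"tx":-0.07,"ty":-0.014,"tz":0,"rx":0,"ry":0,"rz":0},{"jaw":0.35,"tx":-0.07,"ty":-0.014,"tz":0,"rx":0,"ry":0,"rz":0},{"jaw":0.35,"tx":-0.07,"ty":-0.014,"tz":0,"rx":0,"ry":0,"rz":0},{"jaw":0.35,"tx":-0.07,"ty":-0.014,"tz":0,"rx":0,"ry":0,"rz":0},{"jaw":0.35,"tx":-0.07,"ty":-0.014,"tz":0,"rx":0,"ry":0,"rz":0},{"jaw":0.35,"tx":-0.07,"ty":-0.014,"tz":0,"rx":0,"ry":0,"rz":0}]'
python3 -m crank '[{"jaw":0.35,"tx":-0.07,"ty":-0.014,"tz":0,"rx":0,"ry":0,"rz":0},{"jaw":0.35,"tx":-0.07,"ty":-0.014,"tz":0,"rx":0,"ry":0,"rz":0},{"jaw":0.35,"tx":-0.07,"ty":-0.014,"tz":0,"rx":0,"ry":0,"rz":0},{"jaw":0.35,"tx":-0.07,"ty":-0.014,"tz":0,"rx":0,"ry":0,"rz":0},{"jaw":0.35,"tx":-0.07,"ty":-0.014,"tz":0,"rx":0,"ry":0,"rz":0},{"jaw":0.35,"tx":-0.07,"ty":-0.014,"tz":0,"rx":0,"ry":0,"rz":0},{"jaw":0.35,"tx":-0.07,"ty":-0.014,"tz":0,"rx":0,"ry":0,"rz":0},{"jaw":0.35,"tx":-0.07,"ty":-0.014,"tz":0,"rx":0,"ry":0,"rz":0}]'
python3 -m crank '[{"jaw":0.35,"tx":-0.05,"ty":-0.01,"tz":0,"rx":0,"ry":0,"rz":0},{"jaw":0.35,"tx":-0.05,"ty":-0.01,"tz":0,"rx":0,"ry":0,"rz":0},{"jaw":0.35,"tx":-0.05,"ty":-0.01,"tz":0,"rx":0,"ry":0,"rz":0},{"jaw":0.35,"tx":-0.05,"ty":-0.01,"tz":0,"rx":0,"ry":0,"rz":0},{"jaw":0.35,"tx":-0.05,"ty":-0.01,"tz":0,"rx":0,"ry":0,"rz":0},{"jaw":0.35,"tx":-0.05,"ty":-0.01,"tz":0,"rx":0,"ry":0,"rz":0}]'
python3 st.py
python3 - <<'E'
from h import *; import cv2
a=manip.grab_frame("wrist")[:,:,::-1];b=manip.grab_frame("scene")[:,:,::-1][180:270,200:320]
cv2.imwrite("pics/w5.png",np.hstack([cv2.resize(a,(400,300)),cv2.resize(b,(400,300),interpolation=cv2.INTER_CUBIC)]))
E
```

```text
clock: 7.62
eef_pos: [598.6, -76.2, 29.9]
eef_rot: [-1.571, -0.0, -2.203]
force: [0.2, -1.6, 1.1]
finger_gap: 55.7
clock: 8.28
eef_pos: [611.8, -58.1, 34.3]
eef_rot: [-1.571, -0.0, -2.203]
force: [-1.4, -1.5, 0.2]
finger_gap: 55.5
clock: 8.78
eef_pos: [618.8, -48.6, 36.7]
eef_rot: [-1.571, -0.0, -2.203]
force: [-2.0, -1.8, 1.8]
finger_gap: 55.5
t 8.78 tcp [618.8 -48.6  36.7] gap 55.5 F tool [ 2.61 -1.79 -0.52] F deck [-2.22  0.53  2.26]
tcp in deck [87.9 -0.6 20.3] rot err deck->tool [[-0.982, 0.003, 0.191], [-0.191, 0.0, -0.982], [-0.003, -1.0, 0.0]]
to behind point, units of tool [4.574 0.592 0.005]
```

View pics/w5.png

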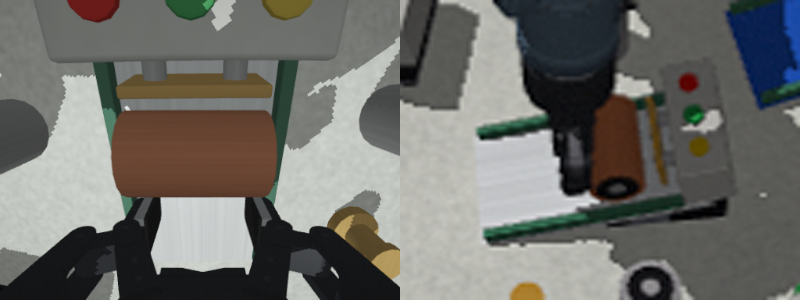

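The sleeve is square, centred at about (194,152), with the brass plate just ahead at row 90. I close in with smaller steps.

```bash
python3 -m crank '[{"jaw":0.35,"tx":-0.05,"ty":-0.01,"tz":0,"rx":0,"ry":0,"rz":0},{"jaw":0.35,"tx":-0.05,"ty":-0.01,"tz":0,"rx":0,"ry":0,"rz":0},{"jaw":0.35,"tx":-0.05,"ty":-0.01,"tz":0,"rx":0,"ry":0,"rz":0},{"jaw":0.35,"tx":-0.05,"ty":-0.01,"tz":0,"rx":0,"ry":0,"rz":0},{"jaw":0.35,"tx":-0.04,"ty":-0.008,"tz":0,"rx":0,"ry":0,"rz":0},{"jaw":0.35,"tx":-0.03,"ty":-0.006,"tz":0,"rx":0,"ry":0,"rz":0}]'; python3 st.py
python3 -m crank '[{"jaw":0.35,"tx":-0.03,"ty":-0.006,"tz":0,"rx":0,"ry":0,"rz":0},{"jaw":0.35,"tx":-0.03,"ty":-0.006,"tz":0,"rx":0,"ry":0,"rz":0},{"jaw":0.35,"tx":-0.03,"ty":-0.006,"tz":0,"rx":0,"ry":0,"rz":0},{"jaw":0.35,"tx":-0.03,"ty":-0.006,"tz":0,"rx":0,"ry":0,"rz":0}]'; python3 st.py
python3 -m crank '[{"jaw":0.35,"tx":-0.03,"ty":-0.006,"tz":0,"rx":0,"ry":0,"rz":0},{"jaw":0.35,"tx":-0.03,"ty":-0.006,"tz":0,"rx":0,"ry":0,"rz":0}]'; python3 st.py
```

```text
clock: 9.38
eef_pos: [625.3, -39.8, 38.9]
eef_rot: [-1.571, 0.0, -2.203]
force: [-1.6, -1.6, 1.7]
finger_gap: 55.4
t 9.38 tcp [625.3 -39.8  38.9] gap 55.4 F tool [ 2.25 -1.72 -0.37] F deck [-1.88  0.38  2.12]
tcp in deck [99.  -0.7 20.4] rot err deck->tool [[-0.982, 0.002, 0.191], [-0.191, -0.0, -0.982], [-0.002, -1.0, 0.001]]
to behind point, units of tool [4.847e+00 6.480e-01 3.000e-03]
clock: 9.72
eef_pos: [627.8, -36.4, 39.8]
eef_rot: [-1.571, -0.001, -2.203]
force: [-2.4, -4.6, 2.2]
finger_gap: 55.6
t 9.72 tcp [627.8 -36.4  39.8] gap 55.6 F tool [ 5.12 -2.15  0.76] F deck [-4.62 -0.75  3.09]
tcp in deck [103.3  -0.7  20.4] rot err deck->tool [[-0.982, 0.003, 0.191], [-0.191, 0.0, -0.982], [-0.003, -1.0, 0.0]]
to behind point, units of tool [4.952e+00 6.730e-01 4.000e-03]
clock: 9.88
eef_pos: [629.1, -34.5, 40.2]
eef_rot: [-1.571, -0.001, -2.203]
force: [-3.2, -5.1, 1.6]
finger_gap: 55.3
t 9.88 tcp [629.1 -34.5  40.2] gap 55.3 F tool [ 6.01 -1.58  0.39] F deck [-5.59 -0.38  2.7 ]
tcp in deck [105.7  -0.7  20.4] rot err deck->tool [[-0.981, 0.003, 0.192], [-0.192, 0.0, -0.981], [-0.003, -1.0, 0.0]]
to behind point, units of tool [5.009e+00 6.850e-01 4.000e-03]
```

```bash
for i in 1; do :; done
python3 -m crank '[{"jaw":0.35,"tx":-0.03,"ty":-0.006,"tz":0,"rx":0,"ry":0,"rz":0},{"jaw":0.35,"tx":0,"ty":0,"tz":0,"rx":0,"ry":0,"rz":0}]'; python3 st.py|head -2|cut -c1-110
python3 -m crank '[{"jaw":0.35,"tx":-0.03,"ty":-0.006,"tz":0,"rx":0,"ry":0,"rz":0},{"jaw":0.35,"tx":0,"ty":0,"tz":0,"rx":0,"ry":0,"rz":0}]'; python3 st.py|head -2|cut -c1-110
python3 -m crank '[{"jaw":0.35,"tx":-0.03,"ty":-0.006,"tz":0,"rx":0,"ry":0,"rz":0},{"jaw":0.35,"tx":0,"ty":0,"tz":0,"rx":0,"ry":0,"rz":0}]'; python3 st.py|head -2|cut -c1-110
```

```text
clock: 10.05
eef_pos: [629.9, -33.5, 40.4]
eef_rot: [-1.571, -0.001, -2.203]
force: [-3.3, -4.3, 1.1]
finger_gap: 55.7
t 10.05 tcp [629.9 -33.5  40.4] gap 55.7 F tool [ 5.4  -1.05 -0.15] F deck [-5.1   0.16  2.07]
tcp in deck [107.   -0.7  20.4] rot err deck->tool [[-0.981, 0.002, 0.192], [-0.192, 0.0, -0.981], [-0.002, -1
clock: 10.22
eef_pos: [630.2, -33.1, 40.5]
eef_rot: [-1.571, -0.002, -2.202]
force: [-4.4, -6.2, 1.5]
finger_gap: 55.7
t 10.22 tcp [630.2 -33.1  40.5] gap 55.7 F tool [ 7.63 -1.52  0.13] F deck [-7.19 -0.12  2.97]
tcp in deck [107.4  -0.7  20.4] rot err deck->tool [[-0.981, 0.002, 0.193], [-0.193, 0.0, -0.981], [-0.002, -1
clock: 10.38
eef_pos: [630.3, -33.0, 40.5]
eef_rot: [-1.572, -0.004, -2.202]
force: [-6.5, -10.3, 2.0]
finger_gap: 55.9
t 10.38 tcp [630.3 -33.   40.5] gap 55.9 F tool [12.16 -1.96  0.79] F deck [-11.55  -0.76   4.29]
tcp in deck [107.6  -0.7  20.4] rot err deck->tool [[-0.981, 0.002, 0.195], [-0.195, 0.001, -0.981], [-0.002,
```

The rigid stop is reached: force climbs to 12 N while the TCP stands still at 107.5 mm. I hold there and look.

```bash
python3 -m crank '[{"jaw":0.35,"tx":0,"ty":0,"tz":0,"rx":0,"ry":0,"rz":0},{"jaw":0.35,"tx":0,"ty":0,"tz":0,"rx":0,"ry":0,"rz":0},{"jaw":0.35,"tx":0,"ty":0,"tz":0,"rx":0,"ry":0,"rz":0},{"jaw":0.35,"tx":0,"ty":0,"tz":0,"rx":0,"ry":0,"rz":0},{"jaw":0.35,"tx":0,"ty":0,"tz":0,"rx":0,"ry":0,"rz":0},{"jaw":0.35,"tx":0,"ty":0,"tz":0,"rx":0,"ry":0,"rz":0}]'; python3 st.py
python3 - <<'E'
from h import *; import cv2
a=manip.grab_frame("wrist")[:,:,::-1];b=manip.grab_frame("scene")[:,:,::-1][180:270,200:320]
cv2.imwrite("pics/w6.png",np.hstack([cv2.resize(a,(400,300)),cv2.resize(b,(400,300),interpolation=cv2.INTER_CUBIC)]))
E
```

```text
clock: 10.88
eef_pos: [630.3, -33.0, 40.5]
eef_rot: [-1.572, -0.004, -2.203]
force: [-6.2, -9.7, 1.4]
finger_gap: 55.6
t 10.88 tcp [630.3 -33.   40.5] gap 55.6 F tool [11.49 -1.39  0.72] F deck [-11.    -0.69   3.59]
tcp in deck [107.6  -0.7  20.4] rot err deck->tool [[-0.981, 0.002, 0.194], [-0.194, 0.001, -0.981], [-0.003, -1.0, -0.001]]
to behind point, units of tool [5.054e+00 7.060e-01 4.000e-03]
```

View pics/w6.png

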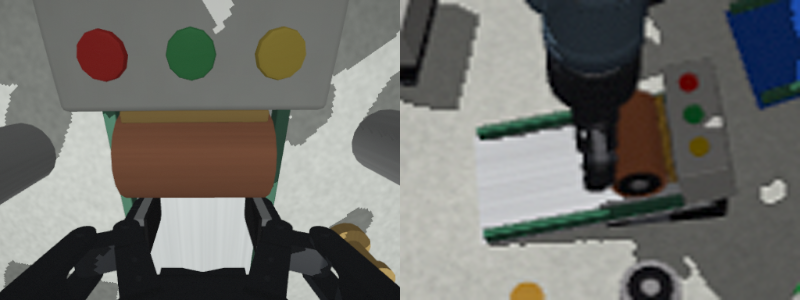

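The sleeve lies square against the plate at about (194,155), between the rails, with the plate close to the block. The force is steady at about 11 N, so I'm handing in.

```bash
python3 -c "
from station import manip
print(manip.sign_off()); print(manip.sense()['force'])"
```

```text
the job is handed in; nothing more can be done
None
the job is handed in; nothing more can be done
```

I pushed the copper sleeve up the ramp with the fingertips behind it, driving the brass contact plate onto its stop, and handed the job in with the fingers still pressing. The hand-in reports no verdict, and I could not read the plate travel directly.

- **Pressing:** the last reading was a steady push of about 11 N. The force rose while the tool stood still at 107.6 mm up the slope, about 8 mm past the point where the spring load began, which matches the plate's full travel.
- **Sleeve position:** the last pictures show it square against the plate and between the rails. It sits an estimated 2–3 mm left of the centre line, within the 12 mm allowed.
- **Skew, corrected:** early on the ramp the sleeve sat about 3° skewed. Spreading the fingers squared it.
- **Hand-in call:** the call printed nothing more. The force reading I tried to take after it was refused, so the figures above are from just before hand-in, at 10.9 s of the 35 s allowed.
- **Rest of the bench:** I saw no contact with the other items in the pictures, but I did not measure their positions again at the end.

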